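# Find the full carton of key blanks by its weight

### The job

Three identical closed cartons of key blanks stand on the grey-outlined mat, and only one of them is full. Heft each in turn, from the robot's left to its right: lift it clear of the mat, feel its weight, and set it back upright where it stood before taking the next (the last one need not go back if it is the full one). Finish holding the heaviest carton up in the gripper, level and still, 15 cm or more above the bench, with the other two standing back in their places; leave the oil bottle, the padlock and the tape measure alone and do not tip any carton over.

Things in the scene. Friction and masses are not known exactly. Their poses are not given: they have to be found in the camera images.
- carton_a: closed brown cardboard carton of key blanks with a printed front, one of three that look exactly alike; 65 (x, front to back) by 105 (y) by 48 (z) mm, rigid, lid fixed; origin at the centre of its underside, z up; printed front faces -x. Gripped best across the 65 mm. The three weigh between 0.1 and 0.95 kg; the heaviest weighs at least 0.3 kg more than either other one, centre of mass at the middle; which place it stands in changes from start to start, so it must be felt
- carton_b: closed brown cardboard carton of key blanks with a printed front, one of three that look exactly alike; 65 (x, front to back) by 105 (y) by 48 (z) mm, rigid, lid fixed; origin at the centre of its underside, z up; printed front faces -x. Gripped best across the 65 mm. The three weigh between 0.1 and 0.95 kg; the heaviest weighs at least 0.3 kg more than either other one, centre of mass at the middle; which place it stands in changes from start to start, so it must be felt
- carton_c: closed brown cardboard carton of key blanks with a printed front, one of three that look exactly alike; 65 (x, front to back) by 105 (y) by 48 (z) mm, rigid, lid fixed; origin at the centre of its underside, z up; printed front faces -x. Gripped best across the 65 mm. The three weigh between 0.1 and 0.95 kg; the heaviest weighs at least 0.3 kg more than either other one, centre of mass at the middle; which place it stands in changes from start to start, so it must be felt
- mat: fixed black rubber counter mat, 160 (x) by 470 (y) by 3 (z) mm, with three thin grey rectangular outlines side by side along its y axis, 160 mm apart; origin at the centre of its underside, +y towards the robot's left
- place_left (a point): centre of the outlined place at the robot's left, on the mat's top (3 mm above the bench); a carton stands within about 15 mm of it at the start
- place_middle (a point): centre of the middle outlined place, on the mat's top; a carton stands within about 15 mm of it at the start
- place_right (a point): centre of the outlined place at the robot's right, on the mat's top; a carton stands within about 15 mm of it at the start
- oil_bottle: loose cream oil bottle with a thin red spout, 46 mm across, 150 mm tall, standing behind the mat; bystander; origin at the centre of its underside
- padlock: loose brass padlock lying flat, 71 by 46 by 20 mm, behind the mat; bystander; origin at the centre of its underside
- tape_measure: loose yellow tape measure, 64 by 78 by 35 mm, to the right of the mat; bystander; origin at the centre of its underside
Not all that is in view belongs to the job. Leave any black look-alike of the carton_b alone.

How it is judged:
By the outcome, as a careful person would: the job done as asked, in the order asked, and still so for the second after the job is handed in, while the arm keeps its last pose, push and grip.
It also fails if it takes over 64 s, if anything falls off the work surface, if the arm or the gripper's body presses on something with over 40 N, if the wrist force passes 120 N, or if a joint passes its speed limit or range.

### The arm

A 7-joint arm with a two-finger parallel gripper is mounted at the origin on a cart in front of the work surface, level with it; the furniture and walls round the work are solid. World frame = base frame: x ahead of the robot, y to its left, z up, the work surface at z = 0. Lengths are in mm, angles in degrees, forces in N, time in s.
With the tool pointing down it reaches from about 400 to 875 mm from the base axis. Payload 19.3 kg.
Tool frame: the origin (TCP) lies midway between the tips of the shut fingers; the grasp point (between the pads) lies 19 mm behind it (robot.hold_point_z is the distance from the TCP to the grasp point, in mm); z points along the fingers, y is the line along which they close (so a half turn about z gives the same grasp; the last joint's range is limited). The gripper opens to 85 mm and grips with 20 to 120 N. Pads are 22 mm wide; open, the fingers measure 114 mm over their backs; the gripper's body (76 mm by 85 mm) begins 54 mm behind the grasp point. The pads swing forward as they close: fully open they stand 13 mm farther back than shut.
Start: joints at [-68.881, 29.874, -2.08, 91.645, 1.215, 58.505, -6.463], TCP at [265.55, 565.772, 231.291] pointing down, gripper open.
Joint ranges: [-166.77, 166.77], [-17.47, 122.26], [-85.68, 81.53], [9.62, 139.38], [-72.42, 252.41], [9.2, 110.78], [-144.41, 144.41]. Speed limits (degrees/s): [108.29, 108.29, 136.94, 136.94, 172.46, 172.46, 172.46].

### API

Orientations are given as [roll, pitch, yaw] about the fixed x, y, z axes, in that order (R = Rz(yaw) Ry(pitch) Rx(roll)).
In Python, from cell import robot, imaging gives the robot as it stands.
- The arm moves only by the tool carry_out, never from a script. Its argument "rows" is a list of rows, each a list of 3 entries, a list of its own where there are three numbers: the opening, from 0 (shut) to 1 (fully open), then the shift along the tool's x, y, z in m, then the turn about the tool's z in rad. In form: [[jaw, [x, y, z], yaw], ...]. A call has 1 to 10 rows; each row is the pose to reach, as a shift and turn from the pose commanded when the call began, along the tool's axes at that moment; what a row does not reach only later rows make up. A row lasts 1/10 s, in which the tool goes at most 50 mm and 8.59 degrees, less where a joint would pass 70% of its speed; a pose out of reach is approached as far as the arm can. A call with a gripper value outside its range is refused whole. The fingers move at their own pace and stop on an object; the grip force is fixed at half the most. Time passes only in rows, so rows that repeat a pose let the fingers close. It gives the time, the measured TCP pose, the force, the opening and the grip force at its end, in the units of the state.
- robot.observe(): the state, without advancing time (a new reading comes with each control period).
- imaging.read_camera(name): name is "scene" or "top" or "wrist"; returns the picture (384x512x3 uint8, blue, green, red); there is no depth.
- imaging.camera_info(name): a dict with "intrinsics" (3x3 intrinsics, pixels), "dist" ([k1, k2, p1, p2, k3] as OpenCV has them; the pictures are not rectified), "rvec" (rotation vector, rad) and "tvec" (3), from world to camera coordinates, as OpenCV has them. Camera axes: x right, y down, z forward; pixel columns grow to the right and rows downward; lengths in mm; the calibration is good to about 2 mm. A picture is of the moment at which its call begins: read the wrist's pose just before it. camera_info takes no time and is no camera call; for the wrist camera it gives the pose at the moment of the call.
- robot.finish_job(): hands the job in; it is judged then, once.
The state is a dict: "time": time; "qpos": joint angles; "joint_velocities": joint speeds; "joint_torque": joint torques, N m; "eef_pos": TCP position; "ee_rot": TCP orientation; "contact_force": force on the tool from outside, world axes, zero at the start; "torque": the same for the moment, N m; "grip_width": finger opening in mm; "finger_force": force on a finger pad.
Only numpy, scipy, OpenCV 4.12 (cv2) and the standard library are available. Lean on these libraries where they do the work, as an engineer would, in place of code of your own. Each camera call takes 0.05 s, during which the arm holds its last target. There are 200 camera calls.

## Working session

There is one attempt and no reset: what is moved stays moved. The work goes in short steps, Python scripts to look and compute and a tool call to move; the robot and the scene stay as the last step left them, time stands still between calls to the robot, and variables do not carry over. Pictures are saved under pics/ and viewed, at most 10 in all, crops included, and the job is handed in when it is done.

Besides the shell and the picture viewer there is one more tool, called after "Call:" as name([rows], argument=value, ...), one row to a line, values as JSON. carry_out: Moves the arm, as the interface text tells. Its arguments: {"type":"object","properties":{"rows":{"type":"array","items":{"type":"array"}}},"required":["rows"]}

```bash
mkdir -p pics; ls; python3 - <<'E'
from cell import robot, imaging
import cv2
s=robot.observe(); print({k:s[k] for k in('time','eef_pos','ee_rot','grip_width','contact_force')}, robot.hold_point_z)
for n in('top','scene'):
    cv2.imwrite(f'pics/{n}0.png',imaging.read_camera(n)); i=imaging.camera_info(n); print(n,i)
E
```

```text
pics
{'time': 0.0, 'eef_pos': array([265.41311791, 565.48083914, 230.74335781]), 'ee_rot': array([-1.79936010e+02,  3.47653986e-03,  1.54858302e+02]), 'grip_width': 85.4938803605759, 'contact_force': array([ 0.05965344,  0.74971909, -0.59312567])} 18.700000000000003
top {'intrinsics': array([[351.55035803,   0.        , 254.80068302],
       [  0.        , 351.55035803, 196.09887431],
       [  0.        ,   0.        ,   1.        ]]), 'dist': array([-0.03281694,  0.        ,  0.        ,  0.        ,  0.        ]), 'rvec': array([ 2.15490973, -2.12451215,  0.23362121]), 'tvec': array([-32.21190899, 575.17118151, 802.15946946])}
scene {'intrinsics': array([[480.88825504,   0.        , 259.28783979],
       [  0.        , 480.88825504, 188.64667987],
       [  0.        ,   0.        ,   1.        ]]), 'dist': array([-0.05089455,  0.        ,  0.        ,  0.        ,  0.        ]), 'rvec': array([ 1.98531756, -0.78976435,  0.44426625]), 'tvec': array([-428.03573461,  236.2421916 ,  935.06114548])}
```

View pics/top0.png

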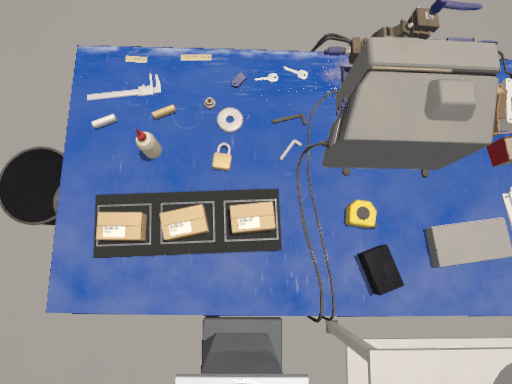

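View pics/scene0.png

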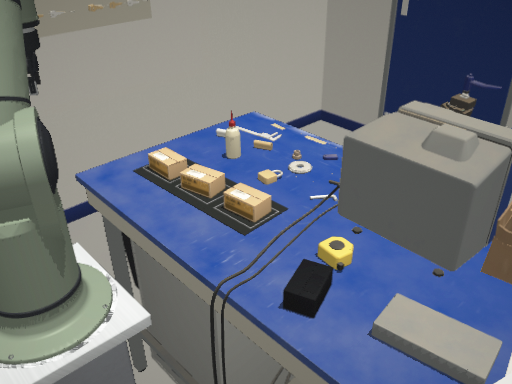

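The top view shows three brown cartons on the mat at (121,226), (184,222) and (252,217). The black look-alike at (380,270) is off the mat and black, so it's not one of the three. Next I measure the cartons and confirm them in an enlarged crop.

```bash
cat > h.py <<'E'
import cv2, numpy as np
from cell import robot, imaging
def cast(info,uv,z):
    K,d=info['intrinsics'],info['dist']; R=cv2.Rodrigues(info['rvec'])[0]; t=np.asarray(info['tvec']).ravel()
    p=cv2.undistortPoints(np.float64(uv).reshape(-1,1,2),K,d)[:,0]
    r=np.c_[p,np.ones(len(p))]@R; c=-R.T@t
    return c+r*((z-c[2])/r[:,2:])
def brown(im):
    h=cv2.cvtColor(im,cv2.COLOR_BGR2HSV); m=cv2.inRange(h,(5,50,70),(25,200,255))
    return cv2.morphologyEx(m,cv2.MORPH_CLOSE,np.ones((7,7)))
E
python3 - <<'E'
from h import *
im=cv2.imread('pics/top0.png'); i=imaging.camera_info('top')
R=cv2.Rodrigues(i['rvec'])[0]; print('cam',-R.T@i['tvec'])
m=brown(im); m[:185]=0; m[:,300:]=0
for c in cv2.findContours(m,0,2)[0]:
    if cv2.contourArea(c)<300: continue
    r=cv2.minAreaRect(c); b=cv2.boxPoints(r); print(np.round(r[0]),cv2.contourArea(c)); print(np.round(cast(i,b,51)[:,:2]))
print('corners mat',np.round(cast(i,[[95,194],[279,190],[281,250],[95,257]],3)[:,:2]))
cv2.imwrite('pics/crop.png',cv2.resize(im[180:265,85:290],None,fx=3.8,fy=3.8,interpolation=cv2.INTER_CUBIC))
E
```

```text
cam [418.61640716   3.33075099 894.46549365]
[120. 226.] 1415.0
[[533. 359.]
 [535. 237.]
 [466. 233.]
 [464. 353.]]
[184. 222.] 1321.0
[[532. 210.]
 [558. 100.]
 [487.  82.]
 [463. 191.]]
[252. 217.] 1246.0
[[555.  39.]
 [567. -69.]
 [495. -76.]
 [484.  31.]]
corners mat [[583. 384.]
 [602. -88.]
 [448. -93.]
 [424. 369.]]
```

View pics/crop.png

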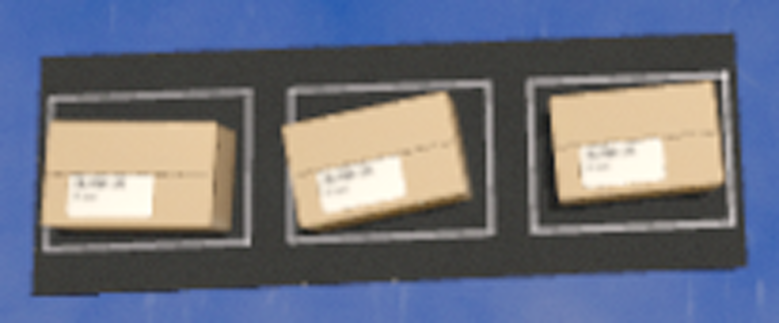

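```bash
cat >> h.py <<'E'
def move(tx,ty,tz,yaw):
    s=robot.observe(); p=s['eef_pos']; y0=np.radians(s['ee_rot'][2])
    d=np.array([tx,ty,tz])-p
    X=np.array([np.cos(y0),np.sin(y0)]);Y=np.array([np.sin(y0),-np.cos(y0)])
    a=-((yaw-s['ee_rot'][2]+180)%360-180)
    print('shift m',np.round([d[:2]@X/1e3,d[:2]@Y/1e3,-d[2]/1e3],4),'yaw rad',round(np.radians(a),3),'t',round(s['time'],2))
E
python3 - <<'E'
from h import *
i=imaging.camera_info('top')
for n,q in dict(L=[(48,121),(217,121),(212,230),(42,228)],M=[(283,125),(447,91),(468,188),(303,227)],R=[(551,95),(713,82),(722,182),(561,198)]).items():
    w=cast(i,np.array(q)/3.8+[85,180],51)[:,:2]
    e=w[0]+w[3]-w[1]-w[2]; f=w[0]+w[1]-w[2]-w[3]
    print(n,w.mean(0).round(1),'len',np.linalg.norm(e)/2,np.linalg.norm(f)/2,'th',np.degrees(np.arctan2(-e[0],e[1])),np.degrees(np.arctan2(f[1],f[0])))
move(503,298,200,90)
print(imaging.camera_info('wrist'))
E
```

```text
L [498.  298.7] len 106.09892516456588 67.90492279192904 th 0.6204088659065375 1.6108571512981178
M [511.4 145.4] len 105.22270785603497 64.7299640045307 th 13.589600286724265 14.170695845290032
R [525.7 -19.4] len 103.16770879526071 65.20562406571854 th 6.0370547182894345 6.017269418493619
shift m [-0.3287 -0.1412  0.0308] yaw rad 1.132 t 0.1
{'intrinsics': array([[339.44888208,   0.        , 252.40925797],
       [  0.        , 339.44888208, 189.79998326],
       [  0.        ,   0.        ,   1.        ]]), 'dist': array([0.02422963, 0.        , 0.        , 0.        , 0.        ]), 'rvec': array([-2.42264457, -1.53794192, -0.23817574]), 'tvec': array([-624.92872008,  -39.89773233,  378.92851317])}
```

Call:
carry_out([
  [1,[-0.04,-0.017,0.003],0.13],
  [1,[-0.08,-0.034,0.006],0.27],
  [1,[-0.12,-0.051,0.01],0.41],
  [1,[-0.16,-0.068,0.014],0.55],
  [1,[-0.2,-0.086,0.018],0.69],
  [1,[-0.24,-0.104,0.022],0.83],
  [1,[-0.29,-0.124,0.027],0.97],
  [1,[-0.327,-0.138,0.03],1.11],
  [1,[-0.327,-0.138,0.03],1.12],
  [1,[-0.327,-0.138,0.03],1.12],
])

```text
time: 1.1
eef_pos: [503.2, 301.2, 200.9]
ee_rot: [-180.0, 0.0, 90.6]
contact_force: [-0.8, 1.1, -0.4]
grip_width: 85.5
finger_force: 0.0
```

```bash
cat >> h.py <<'E'
def look(name):
    s=robot.observe(); i=imaging.camera_info('wrist'); im=imaging.read_camera('wrist')
    print(s['eef_pos'].round(1),s['ee_rot'].round(2),s['contact_force'].round(2),s['qpos'].round(0))
    cv2.imwrite(f'pics/{name}.png',im)
    m=brown(im)
    for c in cv2.findContours(m,0,2)[0]:
        if cv2.contourArea(c)<3000: continue
        r=cv2.minAreaRect(c); w=cast(i,cv2.boxPoints(r),51)[:,:2]; print(np.round(r[0]),cv2.contourArea(c),w.mean(0).round(1)); print(w.round())
E
python3 -c "
from h import *
look('w1')"
```

```text
[503.2 301.2 200.9] [-1.7997e+02  3.0000e-02  9.0600e+01] [-0.83  1.1  -0.44] [-48.  29.  16. 100. -10.  52. -27.]
[258. 306.] 7037.0 [511.2 159.6]
[[466. 216.]
 [529. 233.]
 [560. 105.]
 [490.  84.]]
[465. 232.] 3490.0 [702.8 245.4]
[[652. 246.]
 [667. 291.]
 [752. 247.]
 [741. 198.]]
[261. 169.] 9278.0 [511.9 302.3]
[[470. 357.]
 [552. 357.]
 [559. 248.]
 [467. 247.]]
```

View pics/w1.png

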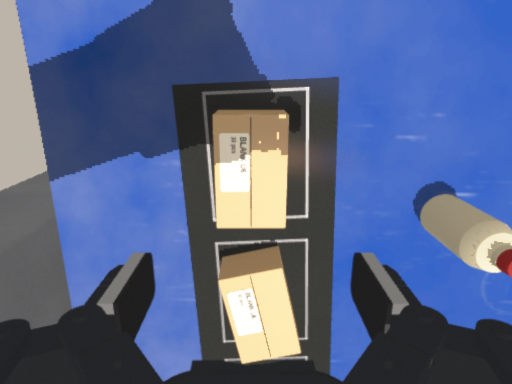

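The wrist view shows the left carton's top from about (215,117) to (287,228), with the middle carton below it at (258,305).

```bash
python3 - <<'E'
from h import *
i=imaging.camera_info('wrist')
print(cast(i,[(215,117),(288,117),(286,228),(216,227)],51).round(1)); w=cast(i,[(215,117),(288,117),(286,228),(216,227)],51); print(w.mean(0))
w=cast(i,[(222,262),(278,250),(299,354),(243,362)],51); print(w.round(1),w.mean(0))
move(499,299,7,91)
E
```

```text
[[471.5 351.1  51. ]
 [532.9 351.9  51. ]
 [535.6 250.1  51. ]
 [470.2 250.3  51. ]]
[502.53398199 300.85077457  51.        ]
[[475.3 213.6  51. ]
 [528.9 227.1  51. ]
 [555.3 105.2  51. ]
 [496.   93.9  51. ]] [513.8765961  159.95613344  51.        ]
shift m [-0.0033 -0.0035  0.194 ] yaw rad -0.004 t 1.15
```

Call:
carry_out([
  [1,[-0.002,-0.002,0.04],0],
  [1,[-0.002,-0.002,0.08],0],
  [1,[-0.002,-0.002,0.11],0],
  [1,[-0.002,-0.002,0.135],0],
  [1,[-0.002,-0.002,0.155],0],
  [1,[-0.002,-0.002,0.175],0],
  [1,[-0.002,-0.002,0.188],0],
  [1,[-0.002,-0.002,0.194],0],
  [1,[-0.002,-0.002,0.194],0],
])

```text
time: 2.05
eef_pos: [500.5, 300.2, 7.0]
ee_rot: [-180.0, 0.0, 90.7]
contact_force: [-0.4, 0.2, -0.7]
grip_width: 85.5
finger_force: 0.0
```

Call:
carry_out([
  [0,[0,0,0],0],
  [0,[0,0,0],0],
  [0,[0,0,0],0],
  [0,[0,0,0],0],
  [0,[0,0,0],0],
  [0,[0,0,0],0],
  [0,[0,0,0],0],
  [0,[0,0,0],0],
])

```text
time: 2.85
eef_pos: [501.4, 300.3, 8.4]
ee_rot: [179.9, -0.1, 90.7]
contact_force: [-1.3, -0.2, 7.4]
grip_width: 64.2
finger_force: 67.4
```

Call:
carry_out([
  [0,[0,0,-0.01],0],
  [0,[0,0,-0.025],0],
  [0,[0,0,-0.04],0],
  [0,[0,0,-0.055],0],
  [0,[0,0,-0.06],0],
  [0,[0,0,-0.06],0],
  [0,[0,0,-0.06],0],
  [0,[0,0,-0.06],0],
  [0,[0,0,-0.06],0],
  [0,[0,0,-0.06],0],
])

```text
time: 3.85
eef_pos: [500.8, 299.8, 66.9]
ee_rot: [-180.0, 0.0, 90.7]
contact_force: [0.7, 0.2, -3.7]
grip_width: 64.2
finger_force: 67.5
```

Call:
carry_out([
  [0,[0,0,0],0],
  [0,[0,0,0],0],
  [0,[0,0,0],0],
  [0,[0,0,0],0],
  [0,[0,0,0],0],
])

```text
time: 4.35
eef_pos: [501.0, 299.9, 67.3]
ee_rot: [180.0, -0.0, 90.7]
contact_force: [-0.2, -0.9, -3.9]
grip_width: 64.4
finger_force: 67.5
```

Call:
carry_out([
  [0,[0,0,0.015],0],
  [0,[0,0,0.03],0],
  [0,[0,0,0.042],0],
  [0,[0,0,0.05],0],
  [0,[0,0,0.055],0],
  [0,[0,0,0.058],0],
  [0,[0,0,0.06],0],
  [0,[0,0,0.06],0],
  [0,[0,0,0.06],0],
])

```text
time: 5.25
eef_pos: [500.9, 299.8, 8.3]
ee_rot: [-180.0, -0.0, 90.7]
contact_force: [-7.6, -5.1, 15.1]
grip_width: 64.3
finger_force: 69.5
```

Call:
carry_out([
  [1,[0,0,0],0],
  [1,[0,0,0],0],
  [1,[0,0,0],0],
  [1,[0,0,0],0],
  [1,[0,0,0],0],
  [1,[0,0,0],0],
  [1,[0,0,0],0],
])

```text
time: 5.95
eef_pos: [500.9, 299.9, 7.3]
ee_rot: [-180.0, 0.0, 90.7]
contact_force: [-0.4, 0.8, 0.4]
grip_width: 85.4
finger_force: 0.0
```

Call:
carry_out([
  [1,[0,0,-0.01],0],
  [1,[0,0,-0.03],0],
  [1,[0,0,-0.06],0],
  [1,[0,0,-0.1],0],
  [1,[0,0,-0.14],0],
  [1,[-0.04,0.0,-0.17],-0.1],
  [1,[-0.07,0.005,-0.18],-0.2],
  [1,[-0.11,0.01,-0.19],-0.24],
  [1,[-0.14,0.01,-0.19],-0.24],
  [1,[-0.14,0.01,-0.19],-0.24],
])

```text
time: 6.95
eef_pos: [513.1, 155.6, 198.6]
ee_rot: [179.9, 0.1, 104.1]
contact_force: [-0.2, -0.1, 0.1]
grip_width: 85.8
finger_force: 0.0
```

```bash
python3 -c "
from h import *
look('w2'); move(513,145.5,7,104)"
```

```text
[513.1 155.6 198.6] [1.7994e+02 6.0000e-02 1.0412e+02] [-0.23 -0.07  0.13] [-33.  25.  13. 108.  -7.  48.  -2.]
[228. 315.] 6144.5 [526.9   4.1]
[[499. -59.]
 [487.  59.]
 [551.  67.]
 [571. -51.]]
[261. 176.] 9362.5 [523.  152.7]
[[470. 196.]
 [549. 216.]
 [581. 111.]
 [492.  88.]]
[278.  46.] 6894.0 [509.3 260.2]
[[463. 282.]
 [538. 301.]
 [559. 239.]
 [477. 219.]]
shift m [-0.0122 -0.003   0.1913] yaw rad 0.004 t 7.0
```

View pics/w2.png

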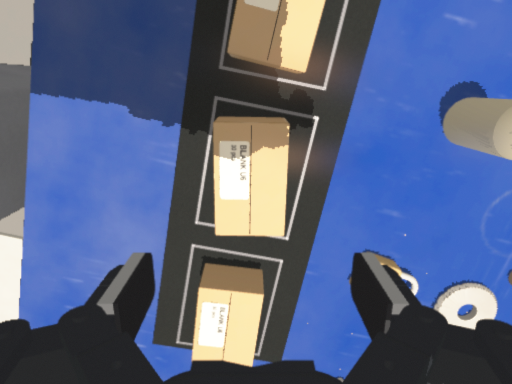

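The middle carton's top runs from (214,124) to (287,236), square to the fingers. The left carton is standing at the top of the picture.

```bash
python3 - <<'E'
from h import *
i=imaging.camera_info('wrist')
w=cast(i,[(214,124),(288,123),(286,236),(215,235)],51); print(w.round(1),w.mean(0))
x,y=w.mean(0)[:2]
move(x,y,7,104)
E
```

```text
[[472.2 192.6  51. ]
 [532.2 208.6  51. ]
 [559.2 108.   51. ]
 [494.7  92.8  51. ]] [514.59803389 150.50865813  51.        ]
shift m [-0.0077 -0.0002  0.1913] yaw rad 0.004 t 7.0
```

Call:
carry_out([
  [1,[-0.009,-0.0015,0.04],0],
  [1,[-0.009,-0.0015,0.08],0],
  [1,[-0.009,-0.0015,0.11],0],
  [1,[-0.009,-0.0015,0.135],0],
  [1,[-0.009,-0.0015,0.155],0],
  [1,[-0.009,-0.0015,0.175],0],
  [1,[-0.009,-0.0015,0.187],0],
  [1,[-0.009,-0.0015,0.191],0],
  [1,[-0.009,-0.0015,0.191],0],
])

```text
time: 7.9
eef_pos: [513.4, 151.2, 6.3]
ee_rot: [-180.0, -0.0, 104.4]
contact_force: [-0.1, -0.7, 0.2]
grip_width: 85.4
finger_force: 0.0
```

Call:
carry_out([
  [0,[0,0,0],0],
  [0,[0,0,0],0],
  [0,[0,0,0],0],
  [0,[0,0,0],0],
  [0,[0,0,0],0],
  [0,[0,0,0],0],
  [0,[0,0,0],0],
  [0,[0,0,0],0],
])

```text
time: 8.7
eef_pos: [513.6, 151.1, 7.3]
ee_rot: [180.0, -0.0, 104.4]
contact_force: [-2.2, -0.0, 8.7]
grip_width: 64.5
finger_force: 65.4
```

Call:
carry_out([
  [0,[0,0,-0.01],0],
  [0,[0,0,-0.025],0],
  [0,[0,0,-0.04],0],
  [0,[0,0,-0.055],0],
  [0,[0,0,-0.06],0],
  [0,[0,0,-0.06],0],
  [0,[0,0,-0.06],0],
  [0,[0,0,-0.06],0],
  [0,[0,0,-0.06],0],
  [0,[0,0,-0.06],0],
])

```text
time: 9.7
eef_pos: [513.2, 150.8, 65.9]
ee_rot: [-180.0, 0.0, 104.4]
contact_force: [0.5, -0.0, -8.4]
grip_width: 64.6
finger_force: 71.0
```

Call:
carry_out([
  [0,[0,0,0],0],
  [0,[0,0,0],0],
  [0,[0,0,0],0],
  [0,[0,0,0],0],
  [0,[0,0,0],0],
])

```text
time: 10.2
eef_pos: [513.4, 150.9, 66.3]
ee_rot: [-180.0, 0.0, 104.4]
contact_force: [0.0, -0.1, -9.4]
grip_width: 64.3
finger_force: 71.0
```

Call:
carry_out([
  [0,[0,0,0.015],0],
  [0,[0,0,0.03],0],
  [0,[0,0,0.042],0],
  [0,[0,0,0.05],0],
  [0,[0,0,0.055],0],
  [0,[0,0,0.058],0],
  [0,[0,0,0.06],0],
  [0,[0,0,0.06],0],
  [0,[0,0,0.06],0],
])

```text
time: 11.1
eef_pos: [513.5, 150.9, 7.4]
ee_rot: [180.0, -0.0, 104.4]
contact_force: [-5.7, -1.9, 9.8]
grip_width: 64.6
finger_force: 72.5
```

Call:
carry_out([
  [1,[0,0,0],0],
  [1,[0,0,0],0],
  [1,[0,0,0],0],
  [1,[0,0,0],0],
  [1,[0,0,0],0],
  [1,[0,0,0],0],
  [1,[0,0,0],0],
])

```text
time: 11.8
eef_pos: [513.4, 151.0, 6.3]
ee_rot: [-180.0, 0.0, 104.4]
contact_force: [-0.4, 0.0, 0.3]
grip_width: 85.3
finger_force: 0.0
```

```bash
python3 -c "
from h import *
move(526,-14,198,96)"
```

```text
shift m [-0.1629 -0.0289 -0.1917] yaw rad 0.147 t 11.8
```

Call:
carry_out([
  [1,[0,0,-0.01],0],
  [1,[0,0,-0.03],0],
  [1,[0,0,-0.06],0],
  [1,[0,0,-0.1],0],
  [1,[0,0,-0.14],0],
  [1,[-0.04,-0.007,-0.17],0.05],
  [1,[-0.08,-0.014,-0.19],0.1],
  [1,[-0.12,-0.021,-0.192],0.147],
  [1,[-0.16,-0.029,-0.192],0.147],
  [1,[-0.163,-0.029,-0.192],0.147],
])

```text
time: 12.8
eef_pos: [525.7, -19.4, 199.5]
ee_rot: [179.9, 0.1, 95.7]
contact_force: [-0.2, 1.3, 0.0]
grip_width: 85.1
finger_force: 0.0
```

```bash
python3 -c "
from h import *
look('w3'); move(525.7,-19.4,7,96)"
```

```text
[525.7 -19.4 199.5] [1.7994e+02 9.0000e-02 9.5660e+01] [-0.2   1.34  0.01] [-18.  24.  18. 109.  -9.  48.  10.]
[264. 166.] 9280.5 [537.1 -14.3]
[[491.  34.]
 [570.  44.]
 [588. -62.]
 [500. -73.]]
[266.  21.] 3109.0 [525.3 102.2]
[[490. 113.]
 [557. 120.]
 [562.  91.]
 [492.  84.]]
shift m [-0.0022 -0.0004  0.1922] yaw rad -0.004 t 12.85
```

View pics/w3.png

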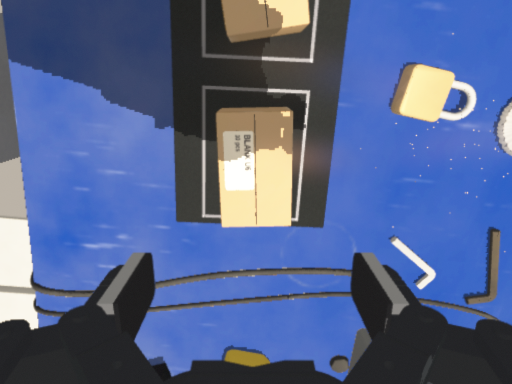

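The right carton's top runs from (217,113) to (291,227). The middle carton is still standing at the top edge of the picture.

```bash
python3 - <<'E'
from h import *
i=imaging.camera_info('wrist')
w=cast(i,[(217,113),(292,112),(291,227),(220,227)],51); print(w.round(1),w.mean(0))
x,y=w.mean(0)[:2]
move(x,y,7,96)
E
```

```text
[[492.6  32.3  51. ]
 [554.7  39.3  51. ]
 [567.9 -64.2  51. ]
 [502.3 -70.8  51. ]] [529.36698312 -15.86024369  51.        ]
shift m [0.0009 0.0036 0.1922] yaw rad -0.004 t 12.85
```

Call:
carry_out([
  [1,[0,0.0025,0.04],0],
  [1,[0,0.0025,0.08],0],
  [1,[0,0.0025,0.11],0],
  [1,[0,0.0025,0.135],0],
  [1,[0,0.0025,0.155],0],
  [1,[0,0.0025,0.175],0],
  [1,[0,0.0025,0.187],0],
  [1,[0,0.0025,0.192],0],
  [1,[0,0.0025,0.192],0],
])

```text
time: 13.75
eef_pos: [528.4, -13.5, 6.3]
ee_rot: [-180.0, -0.0, 96.0]
contact_force: [0.1, -0.6, 0.6]
grip_width: 85.2
finger_force: 0.0
```

Call:
carry_out([
  [0,[0,0,0],0],
  [0,[0,0,0],0],
  [0,[0,0,0],0],
  [0,[0,0,0],0],
  [0,[0,0,0],0],
  [0,[0,0,0],0],
  [0,[0,0,0],0],
  [0,[0,0,0],0],
])

```text
time: 14.55
eef_pos: [528.9, -13.8, 7.3]
ee_rot: [179.9, -0.0, 96.0]
contact_force: [-1.8, -0.7, 8.0]
grip_width: 64.3
finger_force: 66.5
```

Call:
carry_out([
  [0,[0,0,-0.01],0],
  [0,[0,0,-0.025],0],
  [0,[0,0,-0.04],0],
  [0,[0,0,-0.055],0],
  [0,[0,0,-0.06],0],
  [0,[0,0,-0.06],0],
  [0,[0,0,-0.06],0],
  [0,[0,0,-0.06],0],
  [0,[0,0,-0.06],0],
  [0,[0,0,-0.06],0],
])

```text
time: 15.55
eef_pos: [528.2, -13.9, 65.9]
ee_rot: [-180.0, 0.0, 96.0]
contact_force: [-0.6, -0.7, -2.9]
grip_width: 64.2
finger_force: 66.9
```

Call:
carry_out([
  [0,[0,0,0],0],
  [0,[0,0,0],0],
  [0,[0,0,0],0],
  [0,[0,0,0],0],
  [0,[0,0,0],0],
])

```text
time: 16.05
eef_pos: [528.5, -13.9, 66.3]
ee_rot: [180.0, 0.0, 96.0]
contact_force: [-0.1, -0.2, -2.3]
grip_width: 64.4
finger_force: 66.9
```

The weights come out at roughly 0.35 kg (left), 0.9 kg (middle) and 0.25 kg (right), so the middle carton is the full one. I'll set the right one back, then go back to the middle.

Call:
carry_out([
  [0,[0,0,0.015],0],
  [0,[0,0,0.03],0],
  [0,[0,0,0.042],0],
  [0,[0,0,0.05],0],
  [0,[0,0,0.055],0],
  [0,[0,0,0.058],0],
  [0,[0,0,0.06],0],
  [0,[0,0,0.06],0],
  [0,[0,0,0.06],0],
])

```text
time: 16.95
eef_pos: [528.5, -13.9, 7.3]
ee_rot: [180.0, -0.0, 96.0]
contact_force: [-7.1, -0.5, 16.8]
grip_width: 64.4
finger_force: 68.7
```

Call:
carry_out([
  [1,[0,0,0],0],
  [1,[0,0,0],0],
  [1,[0,0,0],0],
  [1,[0,0,0],0],
  [1,[0,0,0],0],
  [1,[0,0,0],0],
  [1,[0,0,0],0],
])

```text
time: 17.65
eef_pos: [528.4, -13.9, 6.3]
ee_rot: [-180.0, 0.0, 96.0]
contact_force: [0.0, 0.2, -0.6]
grip_width: 85.4
finger_force: 0.0
```

```bash
python3 -c "
from h import *
move(513.5,151,198,104.4)"
```

```text
shift m [ 0.1656  0.0024 -0.1917] yaw rad -0.146 t 17.65
```

Call:
carry_out([
  [1,[0,0,-0.01],0],
  [1,[0,0,-0.03],0],
  [1,[0,0,-0.06],0],
  [1,[0,0,-0.1],0],
  [1,[0,0,-0.14],0],
  [1,[0.04,0.001,-0.17],-0.05],
  [1,[0.08,0.002,-0.19],-0.1],
  [1,[0.12,0.002,-0.192],-0.146],
  [1,[0.163,0.0024,-0.192],-0.146],
  [1,[0.1656,0.0024,-0.192],-0.146],
])

```text
time: 18.65
eef_pos: [512.5, 156.6, 199.0]
ee_rot: [180.0, -0.1, 104.8]
contact_force: [0.0, -1.3, -1.2]
grip_width: 85.2
finger_force: 0.0
```

Call:
carry_out([
  [1,[0,0,0],0],
])

```text
time: 18.75
eef_pos: [513.1, 151.9, 198.7]
ee_rot: [180.0, -0.0, 104.5]
contact_force: [-0.1, -0.5, 0.5]
grip_width: 85.3
finger_force: 0.0
```

```bash
python3 -c "
from h import *
look('w4'); move(513.5,151,6.5,104.4)"
```

```text
[513.1 151.9 198.7] [179.99  -0.   104.49] [-0.11 -0.46  0.5 ] [-34.  25.  15. 108.  -8.  48.  -1.]
[229. 314.] 6317.5 [528.1   1.5]
[[500. -63.]
 [488.  59.]
 [553.  66.]
 [572. -56.]]
[264. 173.] 9513.0 [524.8 152.5]
[[471. 195.]
 [550. 215.]
 [583. 111.]
 [495.  88.]]
[280.  45.] 6879.0 [509.2 257.2]
[[463. 279.]
 [537. 298.]
 [558. 236.]
 [478. 216.]]
shift m [0.0004 0.0002 0.1922] yaw rad -0.0 t 18.8
```

View pics/w4.png

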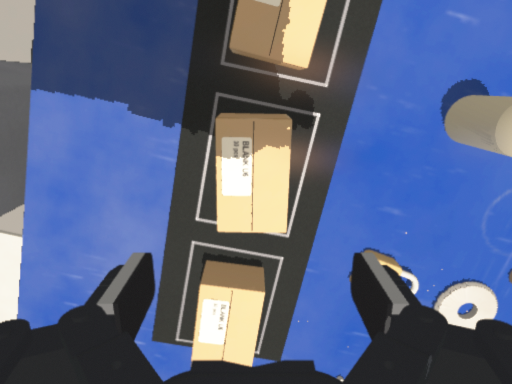

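All three cartons stand upright in their outlines, with the middle one at (253,173) square to the fingers. I'll grasp it and lift.

Call:
carry_out([
  [1,[0,0,0.04],0],
  [1,[0,0,0.08],0],
  [1,[0,0,0.11],0],
  [1,[0,0,0.135],0],
  [1,[0,0,0.155],0],
  [1,[0,0,0.175],0],
  [1,[0,0,0.187],0],
  [1,[0,0,0.192],0],
  [1,[0,0,0.192],0],
])

```text
time: 19.7
eef_pos: [513.6, 150.4, 6.3]
ee_rot: [-180.0, 0.0, 104.3]
contact_force: [-0.3, -0.3, 0.4]
grip_width: 85.7
finger_force: 0.0
```

Call:
carry_out([
  [0,[0,0,0],0],
  [0,[0,0,0],0],
  [0,[0,0,0],0],
  [0,[0,0,0],0],
  [0,[0,0,0],0],
  [0,[0,0,0],0],
  [0,[0,0,0],0],
  [0,[0,0,0],0],
])

```text
time: 20.5
eef_pos: [513.8, 151.0, 7.3]
ee_rot: [179.9, -0.0, 104.4]
contact_force: [-1.6, -1.3, 6.9]
grip_width: 64.4
finger_force: 65.5
```

Call:
carry_out([
  [0,[0,0,-0.01],0],
  [0,[0,0,-0.03],0],
  [0,[0,0,-0.055],0],
  [0,[0,0,-0.08],0],
  [0,[0,0,-0.105],0],
  [0,[0,0,-0.13],0],
  [0,[0,0,-0.155],0],
  [0,[0,0,-0.18],0],
  [0,[0,0,-0.2],0],
  [0,[0,0,-0.21],0],
])

```text
time: 21.5
eef_pos: [513.6, 151.0, 218.5]
ee_rot: [179.9, -0.0, 104.4]
contact_force: [0.0, 0.8, -10.1]
grip_width: 64.5
finger_force: 71.1
```

Call:
carry_out([
  [0,[0,0,0],0],
  [0,[0,0,0],0],
  [0,[0,0,0],0],
  [0,[0,0,0],0],
  [0,[0,0,0],0],
  [0,[0,0,0],0],
  [0,[0,0,0],0],
  [0,[0,0,0],0],
])

```text
time: 22.3
eef_pos: [513.5, 151.1, 216.2]
ee_rot: [-180.0, 0.0, 104.4]
contact_force: [0.2, -0.4, -9.3]
grip_width: 64.5
finger_force: 71.1
```

```bash
python3 -c "
from h import *
cv2.imwrite('pics/scene1.png',imaging.read_camera('scene'));s=robot.observe();print(s['joint_velocities'].round(2),s['torque'].round(2))"
```

```text
[ 0.03 -0.06 -0.02 -0.03  0.06  0.02  0.04] [ 0.02  0.04 -0.  ]
```

View pics/scene1.png

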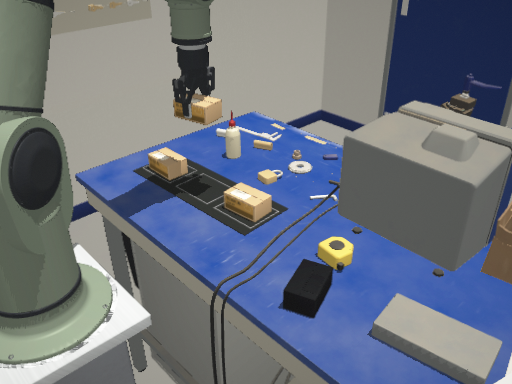

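The heavy carton is held level at (200,108), with its underside about 21 cm above the bench. The other two stand at (168,164) and (247,202), and the bystanders haven't moved.

```bash
python3 -c "
from cell import robot
print(robot.finish_job())"
```

```text
the job is handed in; nothing more can be done
None
```

I hefted all three cartons from left to right; the middle one is the full one (about 0.9 kg, against 0.35 and 0.25 kg) and is held level about 21 cm above the bench, the other two are back in their places, and the job is handed in.

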